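# Cock the spring jig with the hand tamper

### The job

Take the hand tamper by its square wooden grip and press its flat foot squarely down on the sprung steel plate of the spring jig until the plate bottoms out level and stays down under both brass catches; press only with the tamper, feel for the stop and press gently, never with more than about 35 N. Then stand the tamper upright on the bench again, clear of the jig, and let go of it, leaving the other things on the bench as they are.

Things in the scene. Friction and masses are not known exactly. Their poses are not given: they have to be found in the camera images.
- jig: spring jig, fixed: grey base 120 (x) x 170 (y) x 10 mm; on four studs a dark steel head 112 x 160 x 22 mm; centred over it a bare steel plate 60 (x) x 80 (y) x 6 mm on coil springs; a brass catch in an aluminium housing (top 65 to 77 mm above the bench, inner face 44 mm from the centre) at its +y and -y end. Origin: centre of the base's underside, on the bench below the plate's centre; z up
- follower (a joint): how far the plate is pressed down, m: 0 at rest, 0.016 at its hard stop, 0.0145 held by both catches. The head's height is set anew within 12 mm and not measured: the plate's top centre is 61 to 73 mm above the bench at rest, 45 to 57 mm at the stop. It takes about 3 N at first, at most 15 N with the catches just before the stop; there the force climbs steeply. Press within 10 mm of its middle
- follower_lean (a joint): lean of the plate about the jig's x axis, rad: 0 level, about 0.05 at rest (its +y end 2 mm high, its -y end 2 mm low)
- catch_left (a joint): how far the brass catch at the plate's +y end is pushed outward, m: 0 at rest and when snapped, 3 mm as the plate passes. Its sloped nose reaches 3 mm over the plate's end; the plate pushes it aside and it snaps over by itself when that end is 14.5 mm down, 1.5 mm before the stop. Let go, the plate rises to the catches and stays level; with only one over it, it springs up askew
- catch_right (a joint): the same for the catch at the plate's -y end
- tamper: hand tamper, loose, standing upright on its foot, 0.35 kg, 94 mm tall: flat round steel foot 52 mm across and 12 mm thick, a round steel stem 16 mm across up to 42 mm, then a square wooden grip 26 x 26 mm from 42 to 94 mm above its underside. Origin: centre of the foot's underside; z up along the stem; x and y square to the grip's faces
- bearing: bystander: ball bearing 52 mm across, 18 mm high, lying flat; origin at the centre of its underside
- wood_block: bystander: wooden block 45 x 90 x 32 mm; origin at the centre of its underside
- tape_measure: bystander: tape measure 58 x 74 x 35 mm; origin at the centre of its underside
- driver_blue: bystander: screwdriver with a blue handle, 28 x 215 x 29 mm, lying along its y axis; origin under its centre
- pliers_red: bystander: pliers with red handles, 167 x 55 x 11 mm, lying flat; origin under their centre
Not all that is in view belongs to the job. Several things have the shape of the jig; the one meant has the colours described above.

How it is judged:
On the way, in this order (a step that is already met when the one before it is completed fails the run):
1. the tamper is lifted off the bench (height (world z) of tamper above 0.03 m), for 0.1 s.
2. the plate is held level at its stop with the tamper (value of joint follower above 0.0152 m and value of joint follower_lean between -0.03 and 0.03 rad and contact force between tamper and jig above 5 N), for 0.2 s.
At the end, for the whole second after the job is handed in: the plate is held down level by both catches (at least 13.2 mm down, lean under 0.03 rad) and the tamper stands upright (within 0.05 rad) and at rest on the bench, not touching the jig (value of joint follower above 0.0132 m and value of joint follower_lean between -0.03 and 0.03 rad and angle between tamper's own z axis and vertical below 0.05 rad and height (world z) of tamper between -0.004 and 0.004 m and linear speed of tamper below 0.02 m/s and contact force between tamper and jig below 0.1 N).
It fails at once if the tamper presses on the jig with more than 38 N (contact force between tamper and jig above 38 N).
It fails at once if the hand or arm pushes on the jig (over 3 N) (contact force between any of the fingers, the arm and jig above 3 N).
It fails at once if a bystander is moved by more than 30 mm (distance of any of bearing, wood_block, tape_measure, driver_blue, pliers_red from where it was at the start of the episode above 0.03 m).
It also fails if it takes over 64 s, if anything falls off the work surface, if the arm or the gripper's body presses on something with over 40 N, if the wrist force passes 120 N, or if a joint passes its speed limit or range.

### The arm

A 6-joint arm with a two-finger parallel gripper is mounted at the origin on a cart in front of the work surface, level with it; the furniture and walls round the work are solid. World frame = base frame: x ahead of the robot, y to its left, z up, the work surface at z = 0. Lengths are in m, angles in rad, forces in N, time in s.
With the tool pointing down it reaches from about 0.35 to 0.975 m from the base axis. Payload 7.1 kg.
Tool frame: the origin (TCP) lies midway between the tips of the shut fingers; the grasp point (between the pads) lies 19 mm behind it; z points along the fingers, x is the direction in which the jaws open and shut, and the axes are right-handed (so a half turn about z gives the same grasp; the last joint's range is limited). The gripper opens to 88 mm and grips with 3 to 60 N. Pads are 20 mm wide; open, the fingers measure 115 mm over their backs; the gripper's body (75 mm by 178 mm) begins 61 mm behind the grasp point.
Start: joints at [-0.019, 0.423, 1.63, -0, 1.089, -0.019], TCP at [0.625, 0, 0.202] pointing down, gripper open.
Joint ranges: [-3, 3], [-0.9, 2.11], [0.09, 2.58], [-1.31, 4.45], [0.11, 2.69], [-2.54, 2.54]. Speed limits (rad/s): [2.39, 2.39, 3.01, 3.14, 3.14, 3.14].

### API

Orientations are given as a unit quaternion [w, x, y, z].
In Python, from station import move_pose, movel, movej, command_gripper, wait, inverse_kinematics, read_camera, camera_info, MotionError, job_done, get_time, get_joint_pos, get_qvel, get_effort, get_tcp_pos, get_ee_rot, get_ft_force, get_ft_torque, get_grip_width gives the robot as it stands. Calls block until the motion is done:
- move_pose(position, orientation): joint-space move of the TCP to a pose.
- movel(position, frame=None, v=0.15, until_force=None): straight line of the TCP; frame=None keeps the orientation; v is the mean speed in m/s. With until_force (N) it stops when the force on the tool has changed by that much, and returns True; else False.
- movej(angles): joint-space move.
- command_gripper(opening): opening from 0.0 (shut) to 1.0 (fully open); the grip force is fixed at half the most; returns when the fingers have stopped.
- wait(seconds).
- inverse_kinematics(position, orientation): joint angles nearest the present ones, or None.
- read_camera(name): name is "scene" or "side" or "wrist"; returns the picture (420x560x3 uint8, red, green, blue); there is no depth.
- camera_info(name): a dict with "intrinsics" (3x3 intrinsics, pixels), "T" (4x4, takes a point from camera to world coordinates); the wrist camera has in their place "tool_from_camera" (4x4, takes a point from camera to tool coordinates, whose origin is the TCP and whose axes are the tool frame's). Camera axes: x right, y up, looking along -z (the intrinsics and any distortion apply to the point x, -y, -z); pixel columns grow to the right and rows downward; lengths in m; the calibration is good to about 2 mm. A picture is of the moment at which its call begins: read the wrist's pose just before it. camera_info takes no time and is no camera call.
A pose or a line that the arm cannot do raises MotionError and nothing moves.
- job_done(): hands the job in, once; it reports no verdict.
Readings, each from a call of its own:
- get_time(): time.
- get_joint_pos(): joint angles.
- get_qvel(): joint speeds.
- get_effort(): joint torques, N m.
- get_tcp_pos(): TCP position.
- get_ee_rot(): TCP orientation.
- get_ft_force(): force on the tool from outside, world axes, zero at the start.
- get_ft_torque(): the same for the moment, N m.
- get_grip_width(): opening from 0.0 (shut) to 1.0 (fully open).
Only numpy, scipy, OpenCV 4.12 (cv2) and the standard library are available. Lean on these libraries where they do the work, as an engineer would, in place of code of your own. Each camera call takes 0.05 s, during which the arm holds its last target. There are 200 camera calls.

## Working session

There is one attempt and no reset: what is moved stays moved. The work goes in short steps, each a Python script; the robot and the scene stay as the last script left them, time stands still between calls to the robot, and variables do not carry over. Pictures are saved under pics/ and viewed, about 8 in all and at most 12, crops included, and the job is handed in when it is done.

```bash
ls; mkdir -p pics; python3 - <<'E'
from station import *
import cv2,numpy as np
a=read_camera("scene");b=read_camera("side");c=read_camera("wrist")
for n,i in zip("abc",(a,b,c)): cv2.imwrite(f"pics/{n}0.png",i[:,:,::-1])
for n in("scene","side","wrist"): print(n,camera_info(n))
print(get_tcp_pos(),get_ee_rot(),get_time())
E
```

```text
pics
scene {'intrinsics': array([[480.90034994,   0.        , 280.05798243],
       [  0.        , 480.90034994, 206.17601046],
       [  0.        ,   0.        ,   1.        ]]), 'T': array([[-0.62177552,  0.32664784, -0.71182609, -0.52480515],
       [-0.78319098, -0.25623335,  0.5665301 ,  0.99795913],
       [ 0.00266225,  0.90975033,  0.41514727,  0.70502681],
       [ 0.        ,  0.        ,  0.        ,  1.        ]])}
side {'intrinsics': array([[543.29197733,   0.        , 276.91670851],
       [  0.        , 543.29197733, 211.39639377],
       [  0.        ,   0.        ,   1.        ]]), 'T': array([[ 0.99901362, -0.02949599,  0.03319312,  0.58554615],
       [ 0.04438364,  0.64013958, -0.76697549, -1.17403648],
       [ 0.00137447,  0.76769219,  0.6408173 ,  1.20117088],
       [ 0.        ,  0.        ,  0.        ,  1.        ]])}
wrist {'intrinsics': array([[348.32586005,   0.        , 278.55019099],
       [  0.        , 348.32586005, 210.4584922 ],
       [  0.        ,   0.        ,   1.        ]]), 'tool_from_camera': array([[ 9.99999880e-01,  1.43454773e-04,  4.68287642e-04,
        -5.96846625e-04],
       [ 2.77510639e-04, -9.53807371e-01, -3.00418746e-01,
        -8.38952111e-02],
       [ 4.03559701e-04,  3.00418840e-01, -9.53807296e-01,
        -1.83094588e-01],
       [ 0.00000000e+00,  0.00000000e+00,  0.00000000e+00,
         1.00000000e+00]])}
[6.24559289e-01 4.45275316e-06 2.01002571e-01] [-3.98728272e-06  9.99999838e-01 -7.26879295e-06 -5.68770352e-04] 0.15
```

View pics/a0.png

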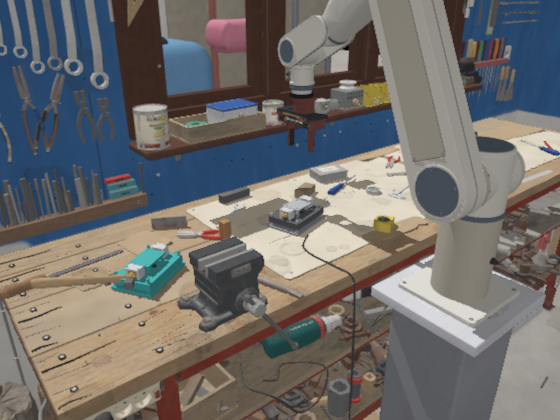

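View pics/b0.png

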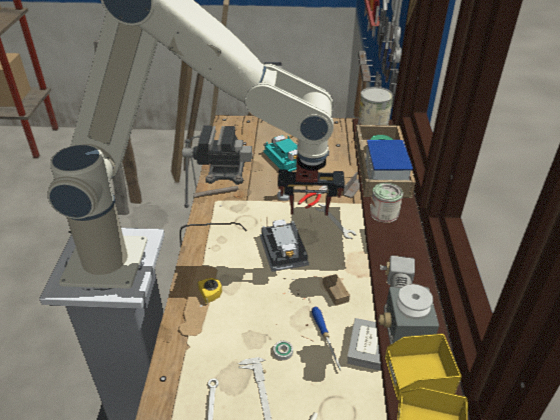

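The scene view shows the grey jig at about (297,214), a teal jig-shaped one at (150,270) and a brown upright thing at (225,229), partly hidden by the vise. In the side view the grey jig is at (285,243) and the teal one at (285,152). The grey/dark-steel one fits the description. I'll confirm it in enlarged crops.

```bash
python3 - <<'E'
import cv2,numpy as np
a=cv2.imread("pics/a0.png");b=cv2.imread("pics/b0.png")
A=cv2.resize(a[180:280,100:340],None,fx=3.3,fy=3.3,interpolation=2)
B=cv2.resize(b[180:290,180:380],None,fx=2.3,fy=2.3,interpolation=2)
C=cv2.resize(cv2.imread("pics/c0.png"),(337,253))
o=np.zeros((600,800,3),np.uint8);o[:330,:792]=A[:330,:792];o[335:588,:460]=B[:253,:460];o[335:588,462:799]=C
cv2.imwrite("pics/d0.png",o)
E
```

```text
(no output)
```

View pics/d0.png

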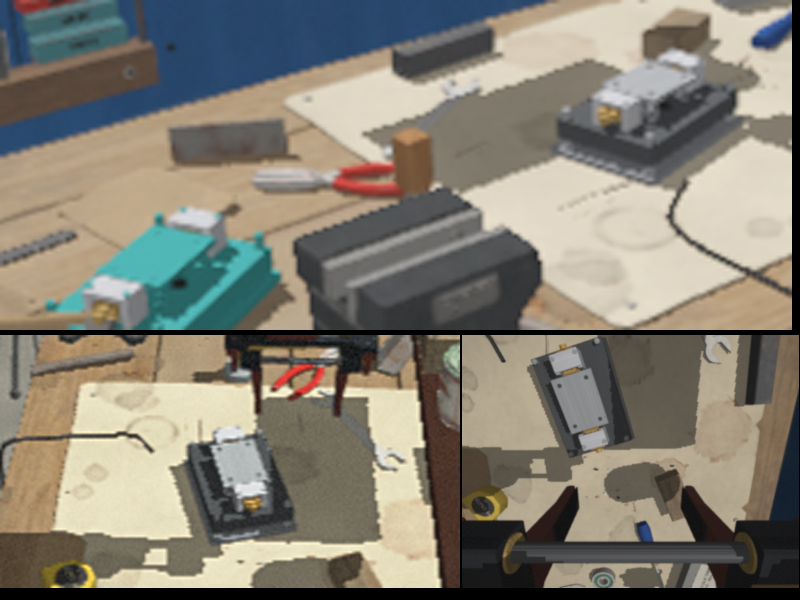

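The crops confirm it. The jig meant has the dark head, bare steel plate and brass catches in aluminium housings, at scene (297,214). The teal one at (150,270) is a decoy. The tamper's wooden grip is at scene (225,229), beside the pliers' red handles and behind the vise. I'll go over it with the wrist camera.

```bash
cat > h.py <<'E'
from station import *
import cv2,numpy as np
from scipy.spatial.transform import Rotation as R
def cast(uv,K,T,z):
    uv=np.atleast_2d(np.asarray(uv,float))
    d=np.c_[(uv[:,0]-K[0,2])/K[0,0],-(uv[:,1]-K[1,2])/K[1,1],-np.ones(len(uv))]@T[:3,:3].T
    o=T[:3,3]; return o+d*((z-o[2])/d[:,2])[:,None]
def fixed(n): i=camera_info(n); return i["intrinsics"],i["T"]
def proj(P,K,T):
    p=(np.atleast_2d(P)-T[:3,3])@T[:3,:3]; return np.c_[K[0,2]-K[0,0]*p[:,0]/p[:,2],K[1,2]+K[1,1]*p[:,1]/p[:,2]]
def toolT():
    q=get_ee_rot();T=np.eye(4);T[:3,:3]=R.from_quat([q[1],q[2],q[3],q[0]]).as_matrix();T[:3,3]=get_tcp_pos();return T
def wristT(): i=camera_info("wrist"); return i["intrinsics"],toolT()@i["tool_from_camera"]
def down(yaw): # tool x at angle yaw in world
    q=(R.from_euler('z',yaw)*R.from_quat([1,0,0,0])).as_quat(); return [q[3],q[0],q[1],q[2]]
E
python3 - <<'E'
from h import *
K,T=fixed("scene")
t=cast([224.5,221],K,T,.094)[0]
j=cast([280,200],K,T,.07)[0]
print("tamper",t)
W=wristT()
# jig plate corners in wrist image (thumb scale 560/337)
s=560/337
print("plate",cast((np.array([[553,380],[588,370],[605,427],[572,434]])-[462,335])*s,*W,.065))
# teal/vise
print("vise",cast([[200,248],[262,262],[232,238]],K,T,.1), "pliers",cast([[180,235],[222,237]],K,T,.0))
q=down(0)
p=[t[0],t[1]-0.02,.25]
print(inverse_kinematics(p,q))
move_pose(p,q); Tm=wristT(); im=read_camera("wrist"); np.save("w1.npy",Tm[1]); cv2.imwrite("pics/w1.png",im[:,:,::-1]); print(get_time(),get_tcp_pos())
E
```

```text
tamper [0.54100344 0.35296834 0.094     ]
plate [[0.51469501 0.10513445 0.065     ]
 [0.5652774  0.11821862 0.065     ]
 [0.5862995  0.03850987 0.065     ]
 [0.53532066 0.02781968 0.065     ]]
vise [[0.43759865 0.49180859 0.1       ]
 [0.28513255 0.40858642 0.1       ]
 [0.43224575 0.39841512 0.1       ]] pliers [[0.70706543 0.41589353 0.        ]
 [0.61500255 0.32005537 0.        ]]
[ 5.32979176e-01  3.89819861e-01  1.56259030e+00 -4.44089210e-16
  1.18918250e+00  5.32979176e-01]
1.5083 [0.54153759 0.33175083 0.24971019]
```

View pics/w1.png

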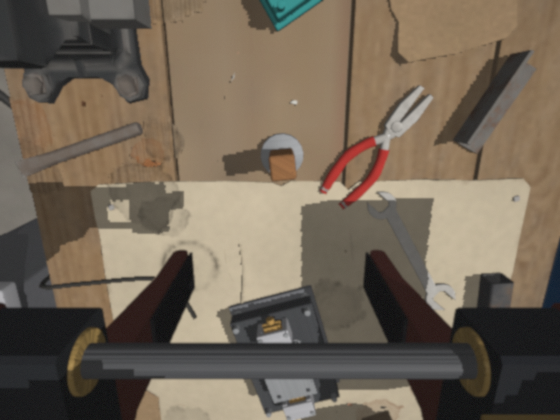

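The wrist view shows the tamper, with its grip at (282,163) and foot at (282,154). The red pliers' handle ends are at (325,190), and the grey jig is at the bottom, around (280,350). Now I'll measure the tamper and take a view over the jig.

```bash
python3 - <<'E'
from h import *
K=camera_info("wrist")["intrinsics"];T=np.load("w1.npy")
im=cv2.imread("pics/w1.png")
h=cv2.cvtColor(im,cv2.COLOR_BGR2HSV)
m=((h[...,0]<18)&(h[...,1]>120)).astype(np.uint8)*255
m[:140]=0;m[195:]=0;m[:,:255]=0;m[:,305:]=0
n,l,s,c=cv2.connectedComponentsWithStats(m);i=1+s[1:,4].argmax();print(s[i],c[i])
cr=im[125:205,240:340]
A=cv2.resize(cr,None,fx=5,fy=5,interpolation=cv2.INTER_CUBIC)
print("grip z.094 center",cast([c[i]],K,T,.094),"foot",cast([282,154],K,T,.012),"pliers ends",cast([[324,190],[347,205]],K,T,.008))
# jig view: camera over it
q=down(0)
p=[.55,.0,.3]
move_pose(p,q); K,T=wristT(); im=read_camera("wrist"); np.save("w2.npy",T); cv2.imwrite("pics/w2.png",im[:,:,::-1]); print(get_time())
c=proj([.55,.07,.07],K,T)[0].astype(int);print(c)
x,y=np.clip(c-[70,90],0,None); B=cv2.resize(im[y:y+190,x:x+140,::-1],None,fx=2.1,fy=2.1*1,interpolation=2)
x0=y;print("crop origin",x,y)
o=np.zeros((400,800,3),np.uint8);o[:400,:500]=A[:400];B=B[:400];o[:B.shape[0],502:502+B.shape[1]]=B
cv2.imwrite("pics/d1.png",o)
E
```

```text
[270 150  26  30 647] [282.11591963 165.47913447]
grip z.094 center [[0.54408351 0.35525746 0.094     ]] foot [[0.54469362 0.35450072 0.012     ]] pliers ends [[0.59754013 0.30877712 0.008     ]
 [0.62755051 0.28909996 0.008     ]]
2.8333
[279 114]
crop origin 209 24
```

View pics/d1.png

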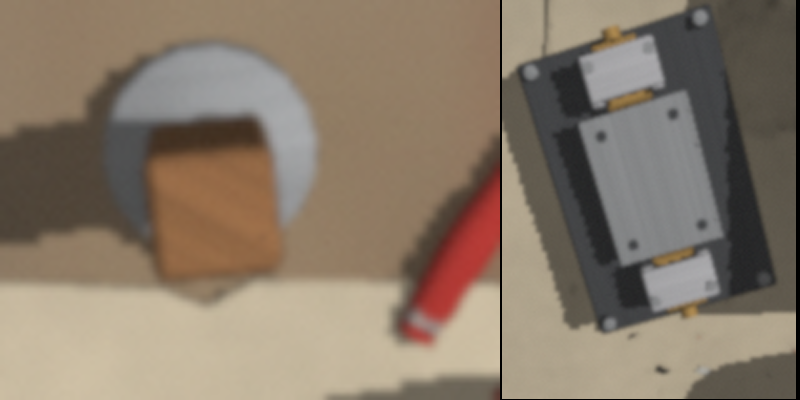

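```bash
python3 - <<'E'
from h import *
K=camera_info("wrist")["intrinsics"]
g=np.array([[148,157],[270,150],[283,270],[160,278]])/5+[240,125]-.4
G=cast(g,K,np.load("w1.npy"),.094); c=G.mean(0)
e=[G[1]-G[0],G[2]-G[3],G[0]-G[3],G[1]-G[2]]
ang=[np.arctan2(v[1],v[0]) for v in e]; ang[2]-=np.pi/2;ang[3]-=np.pi/2
print(c,[np.linalg.norm(v)*1e3 for v in e],np.degrees(ang))
yaw=float(np.mean(ang))
foot=cast([282.2,154.4],K,np.load("w1.npy"),.012)[0]
p=(np.array([[579,122],[688,92],[723,237],[621,266]])-[502,0])/2.1+[209,24]
h=(np.array([[621,70],[681,281]])-[502,0])/2.1+[209,24]
for z in(.061,.067,.073):
  P=cast(p,K,np.load("w2.npy"),z);H=cast(h,K,np.load("w2.npy"),z+.004); print(z,P.mean(0),np.linalg.norm(P[1]-P[0]),np.linalg.norm(P[3]-P[0]),"housings",H.mean(0))
print("foot",foot,"vise corner",cast([[150,20]],K,np.load("w1.npy"),.12))
np.savez("m.npz",t=c,foot=foot,yaw=yaw)
xy=(c[:2]+foot[:2])/2
cand=[down(yaw+np.pi/2),down(yaw-np.pi/2)]
for q in cand: print(inverse_kinematics([*xy,.16],q))
E
```

```text
[0.5446164  0.35328082 0.094     ] [np.float64(23.73573977937699), np.float64(24.448009347705216), np.float64(24.10544751407549), np.float64(23.918832949007186)] [3.22166238 3.74053567 5.1450309  6.86591678]
0.061 [0.55201385 0.07389894 0.061     ] 0.06072469751833044 0.08064242215184626 housings [0.55157971 0.07479856 0.065     ]
0.067 [0.55197833 0.07404906 0.067     ] 0.05986119415179324 0.07949568934197426 housings [0.55155008 0.07493721 0.071     ]
0.073 [0.5519428  0.07419919 0.073     ] 0.05899769078525615 0.07834895653210222 housings [0.55152044 0.07507586 0.077     ]
foot [0.54493561 0.35401944 0.012     ] vise corner [[0.43749306 0.47775339 0.12      ]]
[ 5.57465961e-01  5.04728562e-01  1.60278478e+00 -4.44089210e-16
  1.03407931e+00 -1.09611633e+00]
[ 5.57465961e-01  5.04728562e-01  1.60278478e+00 -4.44089210e-16
  1.03407931e+00  2.04547632e+00]
```

```bash
python3 - <<'E'
from h import *
m=np.load("m.npz");xy=(m["t"][:2]+m["foot"][:2])/2;q=down(float(m["yaw"])+np.pi/2)
move_pose([*xy,.16],q); movel([*xy,.050],v=.08)
print("pre",get_ft_force()); command_gripper(0.0); print("w",get_grip_width(),get_ft_force(),get_tcp_pos())
movel([*xy,.175],v=.08); wait(.3); print("lift",get_grip_width(),get_ft_force(),get_ft_torque())
move_pose([.552,.0742,.175],q); wait(.3)
print(get_time(),get_tcp_pos(),get_ft_force(),R.from_quat(np.roll(get_ee_rot(),-1)).as_matrix()[:,2])
K,T=wristT(); cv2.imwrite("pics/w3.png",read_camera("wrist")[:,:,::-1]);cv2.imwrite("pics/s3.png",read_camera("side")[:,:,::-1]);cv2.imwrite("pics/a3.png",read_camera("scene")[:,:,::-1])
o=np.zeros((420,800,3),np.uint8)
a=cv2.imread("pics/a3.png")[140:250,240:360];b=cv2.imread("pics/s3.png")[140:280,215:355]
o[:400,:400]=cv2.resize(a,(436,400))[:,:400];o[:400,400:]=cv2.resize(b,(400,400));cv2.imwrite("pics/d3.png",o)
E
```

```text
pre [ 0.10664118 -0.08155532 -0.1230001 ]
w 0.29839113234214465 [-0.49430424 -1.28803008 -0.42983933] [0.54469339 0.35345923 0.04988557]
lift 0.2934915415370205 [ 0.33494394 -0.09376952 -4.17146146] [ 0.09401683 -0.07372995  0.04357524]
10.15 [0.55207094 0.07511254 0.17491697] [-0.31186786  0.01685234 -4.45528489] [-4.67402172e-05  5.03533719e-05 -9.99999998e-01]
```

View pics/d3.png

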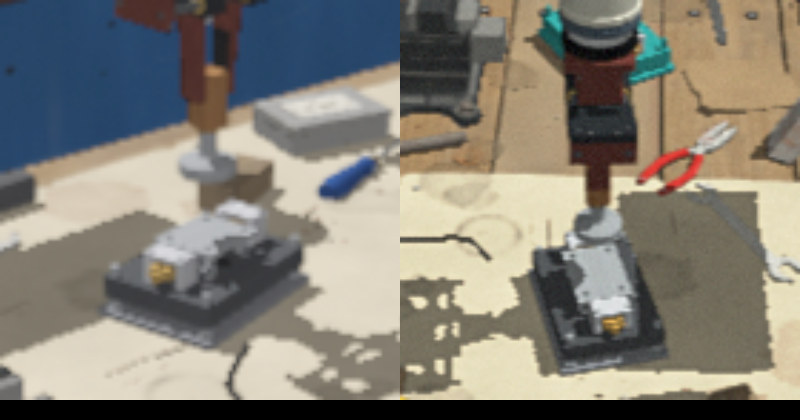

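The side and scene crops show the tamper upright in the grip above the plate. Next I feel for the plate and press.

```bash
python3 - <<'E'
from h import *
x,y=.552,.0742
movel([x,y,.130],v=.06); wait(.3)
b=np.mean([get_ft_force() for _ in range(5)],0); z=.130
print(b,get_tcp_pos(),"hit",movel([x,y,.105],v=.012,until_force=1.8)); z0=get_tcp_pos()[2]; print("touch",z0,get_ft_force()-b,get_time())
r=movel([x,y,z0-.012],v=.01,until_force=18); z=get_tcp_pos()[2]; print(r,z0-z,get_ft_force()-b,get_time())
while True:
    z-=.0004; movel([x,y,z],v=.004); f=(get_ft_force()-b)[2]; a=get_tcp_pos()[2]
    print(f"{(z0-a)*1e3:.2f} {f:.1f} {get_grip_width():.3f} {get_time():.2f}")
    if f>19 or z0-z>.022: break
wait(.4); print("hold",get_ft_force()-b,get_ft_torque(),get_tcp_pos(),get_time()); np.savez("pr.npz",b=b,z0=z0,z=z)
E
```

```text
[-0.61037037 -0.0862851  -4.34218317] [0.55220565 0.07424099 0.13034294] hit True
touch 0.11424940664602243 [1.64479337 0.24672964 1.92602622] 12.75
False 0.012022443290819834 [-0.28713622  1.04720959  8.98044438] 14.0667
12.39 9.4 0.292 14.32
12.88 8.1 0.295 14.57
13.32 8.7 0.296 14.82
13.66 9.1 0.293 15.07
14.03 8.9 0.290 15.32
14.41 9.0 0.295 15.57
14.58 11.3 0.296 15.82
14.68 14.4 0.294 16.07
14.75 16.8 0.293 16.32
14.79 20.4 0.291 16.57
hold [-1.0559789   0.09025666 19.26862596] [ 0.0543912   0.7143625  -0.00851494] [0.55237519 0.07389569 0.09944704] 16.975
```

```bash
python3 - <<'E'
from h import *
x,y=.552,.0742
p=np.load("pr.npz");b=p["b"];z=float(p["z"])
while (get_ft_force()-b)[2]<24:
    z-=.0003; movel([x,y,z],v=.004); print(get_tcp_pos()[2],get_ft_force()-b,get_time())
    if z<float(p["z"])-.002: break
wait(.5); print("hold",get_ft_force()-b)
movel([x,y,get_tcp_pos()[2]+.012],v=.03); wait(.3); b2=get_ft_force(); print("up",b2-b)
r=movel([x,y,.0965],v=.012,until_force=2.5); print("re-touch",r,get_tcp_pos()[2],get_ft_force()-b2)
movel([x,y,.185],v=.1); print(get_time())
cv2.imwrite("pics/s4.png",read_camera("side")[:,:,::-1]);cv2.imwrite("pics/a4.png",read_camera("scene")[:,:,::-1])
o=np.zeros((420,800,3),np.uint8)
a=cv2.imread("pics/a4.png")[150:240,255:345];b=cv2.imread("pics/s4.png")[190:280,240:330]
o[:400,:400]=cv2.resize(a,(400,400));o[:400,400:]=cv2.resize(b,(400,400));cv2.imwrite("pics/d4.png",o)
E
```

```text
0.09937940373939963 [-2.5466557  -0.84504281 22.02790165] 17.225
0.09931655697444218 [-2.64668127 -0.44193634 24.14443107] 17.475
hold [-3.22313792  0.13323847 23.14523381]
up [0.36562833 0.12540678 0.98766313]
re-touch True 0.10077085432350022 [ 0.75200015 -0.07628574  6.15501353]
20.725
```

View pics/d4.png

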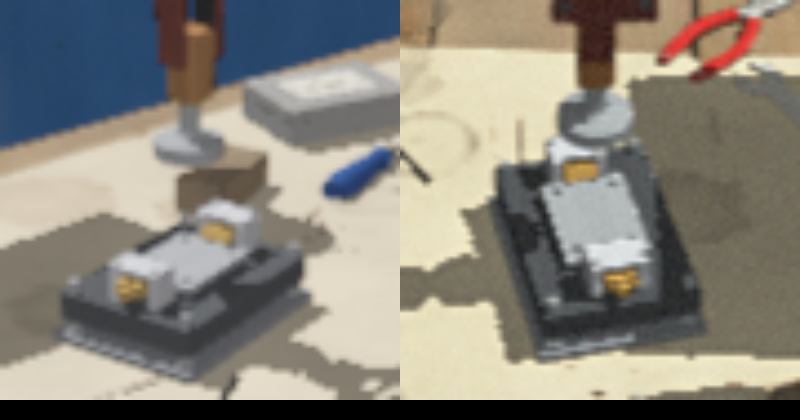

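Both catches are over the plate. It stays down level, and the re-touch came 1.45 mm above the stop. Now I'll put the tamper back.

```bash
python3 - <<'E'
from h import *
m=np.load("m.npz");xy=(m["t"][:2]+m["foot"][:2])/2;q=down(float(m["yaw"])+np.pi/2)
move_pose([*xy,.175],q); movel([*xy,.062],v=.08); wait(.2)
r=movel([*xy,.046],v=.01,until_force=3); print("down",r,get_tcp_pos(),get_ft_force(),get_time())
z=get_tcp_pos()[2]
command_gripper(0.75); wait(.5)
movel([*xy,z+.12],v=.08); move_pose([xy[0],xy[1]-.02,.25],down(0)); wait(.3)
cv2.imwrite("pics/w5.png",read_camera("wrist")[:,:,::-1]);print(get_time())
E
```

```text
down True [0.54465514 0.35359536 0.04957627] [-0.85945042 -0.8722446   6.27201125] 24.8083
29.55
```

View pics/w5.png

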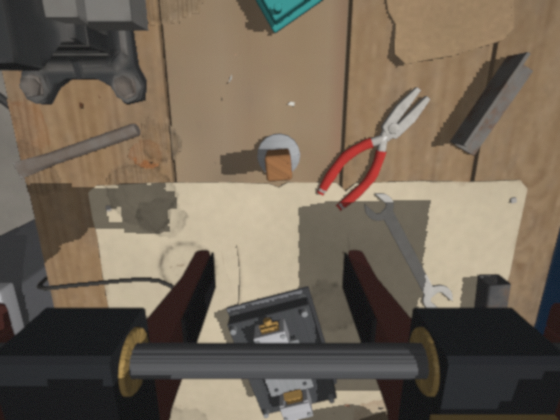

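The tamper stands upright at (279,155), where it started, with the hand clear of it. The pliers haven't moved, and both brass catches show over the plate at (268,326) and (292,397).

```bash
python3 -c "
from station import *
job_done();print(get_time())"
```

```text
the job is handed in; nothing more can be done
the job is handed in; nothing more can be done
```

The plate is down and held level under both brass catches. The tamper stands upright on the bench where it started, released and clear of the jig. I handed the job in at about 30 s of the 64 s allowed; no verdict was reported.

- **Press:** I pressed the tamper's foot on the plate in small steps until the force climbed steeply at the stop. The highest reading was about 24 N, held for 0.5 s.
- **Catches:** touching the plate again after letting it rise met it 1.45 mm above the stop, which matches the 1.5 mm expected under the catches. That touch reached about 6 N. The pictures show both catches over a level plate.
- **Bystanders:** the pliers, the nearest to the tamper, look unmoved in the last picture. I did not measure the other bystanders afterwards.
- **One disagreement:** the tool travelled only 14.8 mm from first touch to the stop, not the full 16 mm. I think first touch was registered late, with the plate already slightly down. The steep force rise and the second touch both say the stop was reached.

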